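# Lower the tilting work board flat

### The job

The tilting work board with the green cutting mat stands propped up on its ratchet and is wanted flat. With a fingertip, press the thumb tab of the ratchet pawl at the side of the board down until the pawl flips over and stays clear of the teeth, then push the raised edge of the board down, without slamming it, until the board lies fully down on its rest pads, and leave the pawl flipped clear. Only press and push: lift nothing, and leave the paint bottle, the bust, the jar and the screwdriver where they are.

Things in the scene. Friction and masses are not known exactly. Their poses are not given: they have to be found in the camera images.
- base: fixed dark steel foot of the tilting board, a 12 mm plate bolted to the bench, x = -30 to +225, y = -145 to +145 mm. Origin on the bench top, straight below the middle of the hinge; x points from the hinge (low edge of the board) to the raised edge, y along the hinge, z up. A steel cheek, the toothed quadrant and the pawl stand on its -y side
- hinge (a point): middle of the board's hinge line, 55 mm above the bench and straight above the origin of the base; the line runs along the base's y. A stiff friction hinge: with the pawl clear the board stays at any tilt, and pushing it down near the raised edge takes some 1 to 5 N
- board (a joint): tilt of the board, rad: 0 = flat on its two rubber pads, grows as the far edge rises (0.45 to 0.75 at the start). Plywood with a green mat, 222 mm from hinge to raised edge, 260 mm wide (y = -130 to 130 mm of the base), 13 mm thick, 0.55 kg; underside level with the hinge. With the pawl in the teeth it goes down by at most one tooth (0.15 rad)
- push_spot (a point): point on the board's mat surface, in the middle of its width, 22 mm in from the raised edge; 200 mm from the hinge along the board and 13 mm square to it; turns with the board. With the board flat it is 68 mm above the bench
- pawl (a joint): angle of the ratchet pawl, rad: 0 to 0.09 = nose in the teeth, 0.36 = flipped clear, at its stop. It grows as the thumb tab goes down. An over-centre spring pulls it into the teeth below 0.17 and holds it clear above; the press takes 3 to 5 N at the tab, or up to 18 N where the nose starts wedged against a tooth
- thumb_tab (a point): middle of the top face of the pawl's thumb tab: ribbed dark steel plate 34 mm (along the base's x) by 64 mm (along y), 5 mm thick, standing out sideways on the -y side, open from above. Pawl in the teeth: x = 135, y = -192, z = 117 mm of the base. It turns about a bolt along y at x = 85, z = 112 mm, so the tab goes down 18 mm to its stop
- paint_bottle: bystander: dropper bottle of paint, 27 mm across, 78 mm tall, upright; origin at the centre of its underside
- bust: bystander: small grey bust on a cork painting handle, 42 mm across, 98 mm tall, upright; origin at the centre of its underside
- primer_jar: bystander: jar with a black cap, 48 mm across, 52 mm tall, upright; origin at the centre of its underside
- screwdriver: bystander: small black-handled screwdriver, 150 mm long, lying flat along its x; origin under its middle

How it is judged:
By the outcome, as a careful person would: the job done as asked, in the order asked, and still so for the second after the job is handed in, with the robot touching nothing.
It also fails if it takes over 38 s, if anything falls off the work surface, if the arm or the gripper's body presses on something with over 40 N, if the wrist force passes 120 N, or if a joint passes its speed limit or range.

### The arm

A 6-joint arm with a two-finger parallel gripper is mounted at the origin on the work surface. World frame = base frame: x ahead of the robot, y to its left, z up, the work surface at z = 0. Lengths are in mm, angles in rad, forces in N, time in s.
With the tool pointing down it reaches from about 350 to 875 mm from the base axis. Payload 4.2 kg.
Tool frame: the origin (TCP) lies at the very end of the fingers, on their centre line; the grasp point (between the pads) lies 19 mm behind it; z points along the fingers, y is the line along which they close (so a half turn about z gives the same grasp; the last joint's range is limited). The gripper opens to 85 mm and grips with 20 to 120 N. Pads are 22 mm wide; open, the fingers measure 114 mm over their backs; the gripper's body (76 mm by 85 mm) begins 54 mm behind the grasp point. The pads swing forward as they close: fully open they stand 13 mm farther back than shut.
Start: joints at [-0.853, 0.385, 0.008, 0, -1.194, -0.259], TCP at [276.807, -560.337, 231.312] pointing down, gripper open.
Joint ranges: [-3.14, 3.14], [-1.21, 2.06], [-1.07, 1.41], [-3.16, 2.05], [-2.99, -0.16], [-3.1, 3.1]. Speed limits (rad/s): [2.79, 2.79, 3.14, 3.14, 3.14, 3.14].

### API

Orientations are given as a unit quaternion [x, y, z, w].
In Python, from bench import read_state, get_image, camera_model, job_done gives the robot as it stands.
- The arm moves only by the shell command python3 -m handwheel 'ROWS'. ROWS is JSON, a list of rows, each a list of 7 numbers: the shift along the tool's x, y, z in m, then the turn, a rotation vector about the tool's x, y, z in rad, then the gripper's target within -1 to 1 (fully open at 1, half-way at 0, shut at -1). In form: [[dx, dy, dz, wx, wy, wz, jaw], ...]. A call has 1 to 10 rows; each row is the pose to reach, as a shift and turn from the pose commanded when the call began, along the tool's axes at that moment; what a row does not reach only later rows make up. A row lasts 1/8 s, in which the tool goes at most 62.5 mm and 10.7 degrees, less where a joint would pass 70% of its speed; a pose out of reach is approached as far as the arm can. A call with a gripper value outside its range is refused whole. The fingers move at their own pace and stop on an object; the grip force is fixed at half the most. Time passes only in rows, so rows that repeat a pose let the fingers close. It gives the time, the measured TCP pose, the force, the opening and the grip force at its end, in the units of the state.
- read_state(): the state, without advancing time (a new reading comes with each control period).
- get_image(name): name is "side" or "top" or "wrist"; returns (picture, depth): 420x560x3 uint8, blue, green, red; 420x560 float32, mm along the optical axis (not along the pixel's ray), 0 where there is no reading.
- camera_model(name): a dict with "K" (3x3 intrinsics, pixels), "rvec" (rotation vector, rad) and "tvec" (3), from world to camera coordinates, as OpenCV has them; the wrist camera has in their place "hand_eye" (4x4, takes a point from camera to tool coordinates, whose origin is the TCP and whose axes are the flange's). Camera axes: x right, y down, z forward; pixel columns grow to the right and rows downward; lengths in mm; the calibration is good to about 2 mm. A picture is of the moment at which its call begins: read the wrist's pose just before it. camera_model takes no time and is no camera call.
- job_done(): hands the job in; it is judged then, once.
The state is a dict: "clock": time; "joints": joint angles; "joint_vel": joint speeds; "joint_efforts": joint torques, N m; "position": TCP position; "ee_rot": TCP orientation; "contact_force": force on the tool from outside, world axes, zero at the start; "wrist_torque": the same for the moment, N m; "gripper_width": finger opening in mm; "grasp_force": force on a finger pad.
Only numpy, scipy, OpenCV 4.12 (cv2) and the standard library are available. Lean on these libraries where they do the work, as an engineer would, in place of code of your own. Each camera call takes 0.05 s, during which the arm holds its last target. There are 200 camera calls.

## Working session

There is one attempt and no reset: what is moved stays moved. The work goes in short steps, Python scripts to look and compute and a shell command to move; the robot and the scene stay as the last step left them, time stands still between calls to the robot, and variables do not carry over. Pictures are saved under pics/ and viewed, at most 10 in all, crops included, and the job is handed in when it is done.

```bash
mkdir -p pics; python3 - <<'E'
from bench import *
import cv2,numpy as np
for n in("side","top"):
    p,d=get_image(n);cv2.imwrite(f"pics/{n}0.png",p);np.savez(f"{n}0.npz",p=p,d=d)
    print(n,camera_model(n))
s=read_state();print(s)
E
```

```text
side {'K': array([[443.36019359,   0.        , 282.54659324],
       [  0.        , 443.36019359, 205.32286516],
       [  0.        ,   0.        ,   1.        ]]), 'rvec': array([ 0.4497231 , -2.656274  ,  1.26890225]), 'tvec': array([564.18815273, 195.70679948, 767.49570295])}
top {'K': array([[449.31809528,   0.        , 280.81608316],
       [  0.        , 449.31809528, 218.47209735],
       [  0.        ,   0.        ,   1.        ]]), 'rvec': array([ 2.17893748, -2.22164922,  0.08974075]), 'tvec': array([ -21.24723094,  605.54941609, 1035.80276338])}
{'clock': 0.1, 'joints': array([-8.53404747e-01,  3.85413960e-01,  6.79045021e-03, -4.05803250e-04,
       -1.19399243e+00, -2.58625510e-01]), 'joint_vel': array([ 0.0017928 , -0.00265226,  0.00289371,  0.00098799,  0.00047759,
       -0.00164027]), 'joint_efforts': array([-5.81719578e-04, -3.93319917e+01,  1.88930690e+01,  4.19795528e+00,
       -2.60995963e-03,  1.00645866e-05]), 'position': array([ 276.57677538, -559.90669958,  230.38590631]), 'ee_rot': array([-2.27303794e-01,  9.73823455e-01,  8.92029916e-04, -2.59994595e-04]), 'contact_force': array([ 0.31142653, -0.07979953, -0.15758183]), 'wrist_torque': array([ 0.00522892,  0.02993598, -0.05194234]), 'grasp_force': 0.0, 'gripper_width': 85.41973445214616}
```

View pics/side0.png

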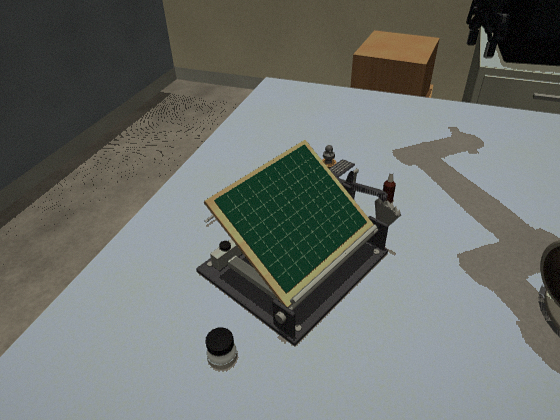

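View pics/top0.png

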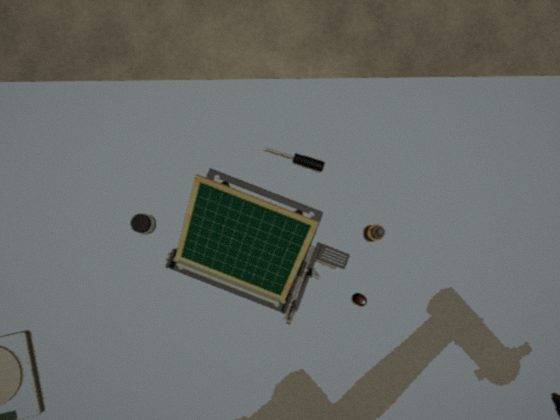

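Side: the board is propped up, with the tab near (345,167), bust (329,152), bottle (389,188) and jar (220,347). Top: the tab is at (333,256), bust (375,232), bottle (360,298), screwdriver (295,159), and the far base-plate corners are about (210,170) and (322,212).

```bash
cat > h.py <<'E'
from bench import *
import cv2,numpy as np
from scipy.spatial.transform import Rotation as R
def world(n,uv,d):
    c=camera_model(n);K=c["K"];uv=np.atleast_2d(uv).astype(int)
    z=d[uv[:,1],uv[:,0]];P=np.c_[(uv[:,0]-K[0,2])/K[0,0]*z,(uv[:,1]-K[1,2])/K[1,1]*z,z]
    Rm=cv2.Rodrigues(c["rvec"])[0];return (P-c["tvec"])@Rm
E
python3 - <<'E'
from h import *
for n in("top","side"):
    f=np.load(n+"0.npz");p,d=f["p"],f["d"]
    hsv=cv2.cvtColor(p,cv2.COLOR_BGR2HSV)
    m=cv2.inRange(hsv,(55,80,30),(95,255,255));m=cv2.morphologyEx(m,cv2.MORPH_OPEN,np.ones((3,3)))
    uv=np.argwhere(m>0)[:,::-1];P=world(n,uv,d);P=P[d[uv[:,1],uv[:,0]]>0]
    c=np.median(P,0);P=P[np.linalg.norm(P-c,axis=1)<220];c=P.mean(0)
    U,S,V=np.linalg.svd(P-c,full_matrices=False);nn=V[2]*np.sign(V[2,2])
    P=P[abs((P-c)@nn)<6];c=P.mean(0);V=np.linalg.svd(P-c,full_matrices=False)[2];nn=V[2]*np.sign(V[2,2])
    t=np.arccos(nn[2]);ax=-nn[:2]/np.linalg.norm(nn[:2])  # base x dir (uphill)
    yaw=np.arctan2(ax[1],ax[0]);bx=np.array([*ax,0]);by=np.array([-ax[1],ax[0],0])
    up=bx*np.cos(t)+np.array([0,0,np.sin(t)])
    a=P@up;b=P@by
    hi=lambda v:np.percentile(v,[.3,99.7])
    print(n,len(P),"c",c.round(1),"tilt",t,"yaw",yaw,"along",hi(a),"y",hi(b))
    # mat plane: hinge height => (P-h).nn = 13, h.z=55
    s0=(13+55*nn[2]-c@nn)/(bx@nn)  # from c move along bx
    q=c+bx*s0;q[2]=55
    mid=np.mean(hi(b));h=q+by*(mid-q@by)
    print(" hinge/base origin",h.round(1),"tab",(h+135*bx-192*by).round(1)[:2],"spot",(h+200*up+13*nn).round(1), "edge along", a.max()-h@up)
f=np.load("top0.npz");p,d=f["p"],f["d"]
print("tab patch",world("top",[[333,256],[322,250],[344,262],[340,251],[328,262]],d).round(1))
print("bust,bottle",world("top",[[375,232],[360,298]],d).round(1))
print("plate",world("top",[[213,173],[318,213]],d).round(1))
E
python3 -c "
import cv2;p=cv2.imread('pics/top0.png')[150:340,150:400];cv2.imwrite('pics/topc.png',cv2.resize(p,None,fx=3,fy=3,interpolation=cv2.INTER_CUBIC))"
```

```text
top 8244 c [555.8  49.1 139.4] tilt 0.6120524262257742 yaw -0.3923856359308789 along [384.9303904  574.52491664] y [143.81008934 372.0908807 ]
 hinge/base origin [188.8 201.   55. ] tab [240.1 -28. ] spot [333.2 141.3 180.5] edge along 465.24757054878125
side 10642 c [556.2  62.1 135.6] tilt 0.6125846641881613 yaw -0.389218291560623 along [384.55476846 576.48551958] y [142.33904555 374.71728346]
 hinge/base origin [183.3 204.3  55. ] tab [235.3 -24.6] spot [327.7 145.  180.6] edge along 470.5710728435577
tab patch [[ 517.2 -140.   117.7]
 [ 530.4 -116.7  119.7]
 [ 504.  -163.2  116.4]
 [ 527.5 -155.4  115.8]
 [ 504.7 -129.2  115.8]]
bust,bottle [[ 567.4 -240.2   78.1]
 [ 420.2 -206.9   54.6]]
plate [[ 716.9  125.8    9.1]
 [ 616.7 -121.3   13.1]]
```

View pics/topc.png

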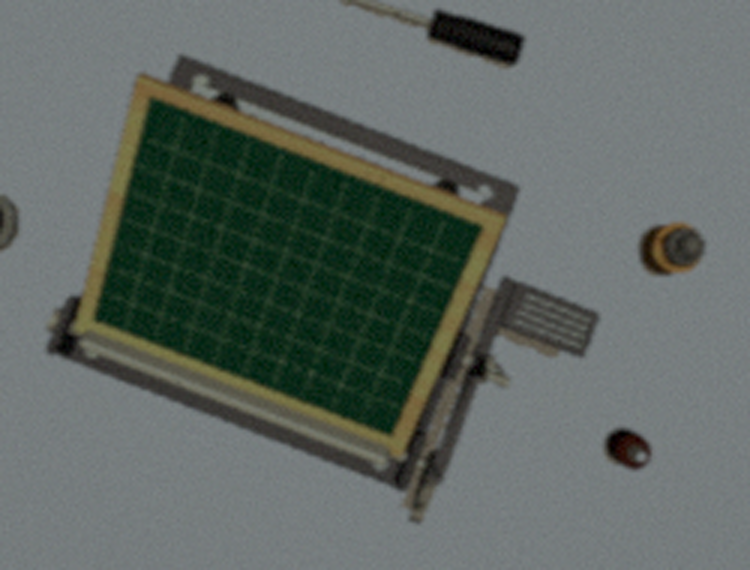

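Corrected by hand for a sign slip: the base origin is about (468, 86), yaw -0.391, tilt 0.612. The tab comes out near (519, -142, 117) in both the depth patch and the model. Next I move above the tab with the gripper shut.

```bash
python3 -m handwheel '[[-0.40,0.26,0.06,0,0,0,-1],[-0.40,0.26,0.06,0,0,0,-1],[-0.40,0.26,0.06,0,0,0,-1],[-0.40,0.26,0.06,0,0,0,-1],[-0.40,0.26,0.06,0,0,0,-1],[-0.40,0.26,0.06,0,0,0,-1],[-0.40,0.26,0.06,0,0,0,-1],[-0.40,0.26,0.06,0,0,0,-1],[-0.40,0.26,0.06,0,0,0,-1],[-0.40,0.26,0.06,0,0,0,-1]]'
python3 - <<'E'
from h import *
s=read_state();print(s["clock"],s["position"],s["ee_rot"],s["gripper_width"],s["contact_force"])
p,d=get_image("wrist");cv2.imwrite("pics/w1.png",p);np.savez("w1.npz",p=p,d=d)
c=camera_model("wrist");print(c)
T=np.eye(4);T[:3,:3]=R.from_quat(s["ee_rot"]).as_matrix();T[:3,3]=s["position"]
W=T@np.array(c["hand_eye"])
# where should tab and tip project
iW=np.linalg.inv(W)
for q in([519,-142,117],[520,-149,117],s["position"]):
    v=iW@np.r_[q,1];print(q,(np.array(c["K"])@v[:3]/v[2])[:2].round(),v[2])
E
```

```text
clock: 1.35
position: [519.9, -150.1, 171.0]
ee_rot: [-0.228, 0.974, 0.0, -0.001]
contact_force: [-0.3, -0.3, -0.3]
gripper_width: -0.2
grasp_force: 0.0
1.35 [ 519.86974186 -150.05444314  170.95099978] [-2.27543415e-01  9.73767772e-01  1.53682037e-04 -5.45104381e-04] -0.1592280995236614 [-0.32987813 -0.34389481 -0.30855337]
{'K': array([[297.14824955,   0.        , 279.63580101],
       [  0.        , 297.14824955, 209.81285929],
       [  0.        ,   0.        ,   1.        ]]), 'hand_eye': array([[ 6.35751893e-04, -9.51393243e-01, -3.07978073e-01,
         7.80345336e+01],
       [ 9.99999797e-01,  6.20249630e-04,  1.48226322e-04,
         7.81611842e-01],
       [ 5.00017653e-05, -3.07978105e-01,  9.51393444e-01,
        -1.42840180e+02],
       [ 0.00000000e+00,  0.00000000e+00,  0.00000000e+00,
         1.00000000e+00]])}
[519, -142, 117] [289. 233.] 212.13669199236222
[520, -149, 117] [280. 230.] 211.4550032246075
[ 519.86974186 -150.05444314  170.95099978] [278. 266.] 159.93001993355938
```

View pics/w1.png

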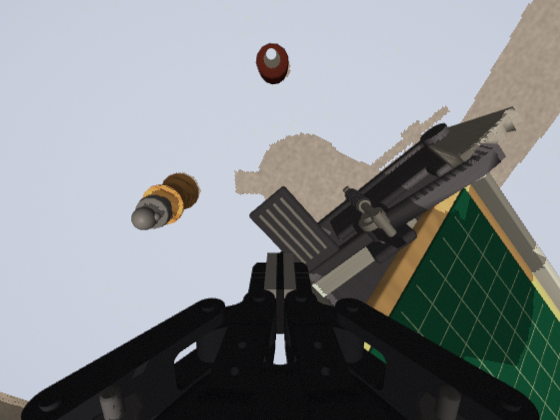

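The wrist view shows the tab, its centre near (292,229), a few pixels from the prediction at (289,233). The tip, carried down to tab height, lands at (280,230), so it is on the tab, slightly towards the outer and far end. Pressing now.

```bash
python3 -m handwheel '[[0,0,0.045,0,0,0,-1],[0,0,0.05,0,0,0,-1],[0,0,0.053,0,0,0,-1],[0,0,0.056,0,0,0,-1],[0,0,0.058,0,0,0,-1],[0,0,0.06,0,0,0,-1],[0,0,0.062,0,0,0,-1]]'; python3 -m handwheel '[[0,0,0.002,0,0,0,-1],[0,0,0.004,0,0,0,-1],[0,0,0.006,0,0,0,-1],[0,0,0.007,0,0,0,-1],[0,0,0.008,0,0,0,-1]]'
```

```text
clock: 2.28
position: [520.9, -150.1, 109.8]
ee_rot: [-0.228, 0.974, -0.0, 0.001]
contact_force: [1.0, -0.8, 0.9]
gripper_width: 0.2
grasp_force: 0.5
clock: 2.9
position: [520.3, -150.1, 101.2]
ee_rot: [-0.227, 0.974, 0.0, -0.0]
contact_force: [0.4, 0.3, 0.2]
gripper_width: -0.0
grasp_force: 0.0
```

```bash
python3 -m handwheel '[[0,0,0.002,0,0,0,-1],[0,0,0.003,0,0,0,-1],[0,0,0.004,0,0,0,-1],[0,0,0.005,0,0,0,-1]]'
python3 - <<'E'
from h import *
s=read_state();print(s["position"],s["contact_force"])
p,d=get_image("wrist");cv2.imwrite("pics/w2.png",p)
E
```

```text
clock: 3.4
position: [520.7, -150.2, 97.9]
ee_rot: [-0.228, 0.974, -0.0, 0.0]
contact_force: [-3.0, 2.6, 12.6]
gripper_width: -0.4
grasp_force: 4.9
[ 520.70338454 -150.19871772   97.86846655] [-3.02545528  2.60004345 12.55734019]
```

View pics/w2.png

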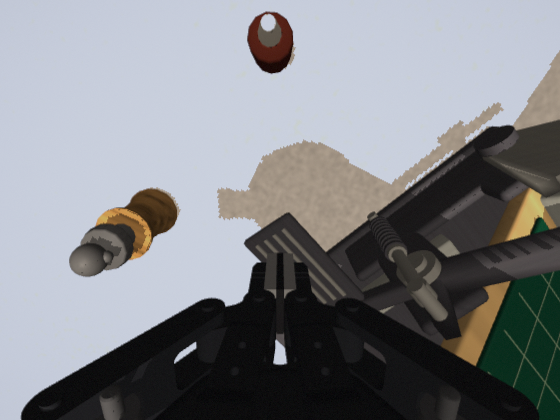

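At z 97.9 the tab sits on its stop with 12.6 N on the tip, and the wrist picture shows the tab tilted down under it. I'll lift off and check that it stays clear.

```bash
python3 -m handwheel '[[0,0,-0.03,0,0,0,-1],[0,0,-0.08,0,0,0,-1],[0,0,-0.14,0,0,0,-1],[0,0,-0.14,0,0,0,-1]]'
python3 - <<'E'
from h import *
s=read_state();p,d=get_image("wrist");c=camera_model("wrist");K=c["K"]
T=np.eye(4);T[:3,:3]=R.from_quat(s["ee_rot"]).as_matrix();T[:3,3]=s["position"]
W=T@c["hand_eye"];print(s["position"])
v,u=np.mgrid[0:420,0:560];P=np.stack([(u-K[0,2])/K[0,0]*d,(v-K[1,2])/K[1,1]*d,d],-1)@W[:3,:3].T+W[:3,3]
a=-.391;q=P[...,:2]-[468,86];x=q@[np.cos(a),np.sin(a)];y=q@[-np.sin(a),np.cos(a)]
for x0 in range(110,165,6):
  for y0 in(-215,-200,-185):
    m=(abs(x-x0)<3)&(abs(y-y0)<5)&(d>0)&(P[...,2]<150)
    print(x0,y0,m.sum(),np.median(P[...,2][m]).round(1) if m.sum() else None,end=' | ')
  print()
E
```

```text
clock: 3.95
position: [523.2, -150.5, 241.9]
ee_rot: [-0.228, 0.974, -0.002, 0.006]
contact_force: [0.4, -0.8, -0.6]
gripper_width: 0.1
grasp_force: 0.0
[ 523.21440131 -150.4778812   241.91099629]
110 -215 37 0.1 | 110 -200 38 0.3 | 110 -185 34 0.1 | 
116 -215 101 104.3 | 116 -200 96 104.4 | 116 -185 96 104.5 | 
122 -215 103 102.6 | 122 -200 83 103.0 | 122 -185 76 103.4 | 
128 -215 97 100.2 | 128 -200 56 101.6 | 128 -185 56 101.5 | 
134 -215 93 98.1 | 134 -200 57 99.4 | 134 -185 55 99.3 | 
140 -215 96 95.9 | 140 -200 51 97.3 | 140 -185 53 97.4 | 
146 -215 55 0.4 | 146 -200 21 94.8 | 146 -185 20 95.1 | 
152 -215 35 0.1 | 152 -200 0 None | 152 -185 0 None | 
158 -215 33 0.1 | 158 -200 0 None | 158 -185 0 None | 
164 -215 35 0.1 | 164 -200 14 -0.1 | 164 -185 14 0.1 |
```

The tab's face slopes by 0.36 rad, so the pawl is holding itself clear. Next I go over the board near its raised edge.

```bash
python3 -m handwheel '[[-0.05,0.04,0,0,0,0,-1],[-0.1,0.08,0,0,0,0,-1],[-0.156,0.123,0,0,0,0,-1],[-0.156,0.123,0,0,0,0,-1],[-0.156,0.123,0.02,0,0,0,-1],[-0.156,0.123,0.035,0,0,0,-1],[-0.156,0.123,0.04,0,0,0,-1],[-0.156,0.123,0.04,0,0,0,-1]]'
```

```text
clock: 5.0
position: [605.5, 28.6, 196.0]
ee_rot: [-0.227, 0.974, -0.0, -0.0]
contact_force: [-0.7, 0.9, 0.1]
gripper_width: 0.2
grasp_force: 0.0
```

```bash
python3 -m handwheel '[[0,0,0.004,0,0,0,-1],[0,0,0.008,0,0,0,-1],[0,0,0.012,0,0,0,-1],[-0.001,-0.001,0.016,0,0,0,-1],[-0.003,-0.003,0.02,0,0,0,-1],[-0.004,-0.005,0.024,0,0,0,-1],[-0.006,-0.006,0.028,0,0,0,-1],[-0.007,-0.008,0.032,0,0,0,-1],[-0.008,-0.009,0.036,0,0,0,-1],[-0.009,-0.01,0.039,0,0,0,-1]]'
```

```text
clock: 6.25
position: [618.3, 24.3, 157.0]
ee_rot: [-0.227, 0.974, 0.0, 0.0]
contact_force: [1.0, 0.2, 2.8]
gripper_width: -0.1
grasp_force: 1.3
```

```bash
python3 -m handwheel '[[-0.001,-0.002,0.004,0,0,0,-1],[-0.003,-0.003,0.008,0,0,0,-1],[-0.004,-0.005,0.012,0,0,0,-1],[-0.006,-0.006,0.016,0,0,0,-1],[-0.007,-0.008,0.02,0,0,0,-1],[-0.008,-0.009,0.024,0,0,0,-1],[-0.009,-0.01,0.028,0,0,0,-1],[-0.01,-0.011,0.032,0,0,0,-1],[-0.011,-0.012,0.036,0,0,0,-1],[-0.012,-0.013,0.039,0,0,0,-1]]'; python3 -m handwheel '[[-0.001,-0.001,0.003,0,0,0,-1],[-0.001,-0.001,0.006,0,0,0,-1],[-0.002,-0.002,0.01,0,0,0,-1],[-0.003,-0.003,0.013,0,0,0,-1],[-0.003,-0.004,0.017,0,0,0,-1],[-0.004,-0.004,0.02,0,0,0,-1],[-0.004,-0.005,0.024,0,0,0,-1],[-0.005,-0.005,0.027,0,0,0,-1],[-0.005,-0.005,0.03,0,0,0,-1],[-0.005,-0.006,0.033,0,0,0,-1]]'
```

```text
clock: 7.5
position: [634.6, 17.8, 117.9]
ee_rot: [-0.227, 0.974, -0.0, -0.0]
contact_force: [-0.4, -1.0, 2.4]
gripper_width: -0.3
grasp_force: 1.2
clock: 8.75
position: [642.0, 15.0, 85.2]
ee_rot: [-0.227, 0.974, 0.0, 0.0]
contact_force: [-1.1, 0.8, 2.1]
gripper_width: -0.1
grasp_force: 1.0
```

Going well at about 2 N. I'll do the last 17 mm slowly, down to the pads.

```bash
python3 -m handwheel '[[0,-0.001,0.002,0,0,0,-1],[0,-0.001,0.004,0,0,0,-1],[-0.001,-0.001,0.006,0,0,0,-1],[-0.001,-0.001,0.008,0,0,0,-1],[-0.001,-0.001,0.01,0,0,0,-1],[-0.001,-0.001,0.012,0,0,0,-1],[-0.001,-0.001,0.0135,0,0,0,-1],[-0.001,-0.001,0.015,0,0,0,-1],[-0.001,-0.001,0.016,0,0,0,-1],[-0.001,-0.001,0.016,0,0,0,-1]]'; python3 -m handwheel '[[0,0,0.001,0,0,0,-1],[0,0,0.001,0,0,0,-1]]'
```

```text
clock: 10.0
position: [643.3, 14.5, 69.2]
ee_rot: [-0.227, 0.974, 0.0, 0.0]
contact_force: [0.9, -0.7, 2.1]
gripper_width: 0.1
grasp_force: 0.8
clock: 10.25
position: [643.3, 14.5, 68.3]
ee_rot: [-0.227, 0.974, 0.0, 0.0]
contact_force: [0.9, -0.2, 1.9]
gripper_width: -0.2
grasp_force: 0.8
```

Still at hinge-friction force, so it isn't on the pads yet. Continuing until the force rises.

```bash
python3 -m handwheel '[[0,0,0.0005,0,0,0,-1],[0,0,0.001,0,0,0,-1],[0,0,0.001,0,0,0,-1]]'; python3 -m handwheel '[[0,0,0.0005,0,0,0,-1],[0,0,0.001,0,0,0,-1],[0,0,0.001,0,0,0,-1]]'
```

```text
clock: 10.62
position: [643.3, 14.5, 68.1]
ee_rot: [-0.228, 0.974, -0.0, 0.0]
contact_force: [-0.6, -0.5, 5.0]
gripper_width: -0.3
grasp_force: 2.7
clock: 11.0
position: [643.4, 14.5, 68.1]
ee_rot: [-0.228, 0.974, -0.0, 0.0]
contact_force: [-1.9, 0.9, 9.9]
gripper_width: -0.0
grasp_force: 4.6
```

The tip has stopped at 68.1 mm while the force climbs, so the board is on its pads. One more small press, then retreat and check.

```bash
python3 -m handwheel '[[0,0,0.001,0,0,0,-1],[0,0,0.001,0,0,0,-1],[0,0,0,0,0,0,-1],[0,0,-0.005,0,0,0,-1],[0,0,-0.02,0,0,0,-1],[0,0,-0.07,0,0,0,-1],[0,0,-0.13,0,0,0,-1],[0,0,-0.19,0,0,0,-1],[0,0,-0.19,0,0,0,-1]]'
python3 - <<'E'
from h import *
p,d=get_image("top");cv2.imwrite("pics/top2.png",p)
for n in("top","side"):
    if n=="side":p,d=get_image("side")
    m=cv2.inRange(cv2.cvtColor(p,cv2.COLOR_BGR2HSV),(55,80,30),(95,255,255));m=cv2.erode(m,np.ones((3,3)))
    uv=np.argwhere(m>0)[:,::-1];P=world(n,uv,d);P=P[(abs(P[:,2]-68)<25)]
    A=np.c_[(P[:,:2]-[468,86])@np.array([[.9245,.381],[-.381,.9245]]),np.ones(len(P))]
    k=np.linalg.lstsq(A,P[:,2],rcond=None)[0];print(n,len(P),"tilt",k[0],"side slope",k[1],"z hinge",k[2])
E
```

```text
clock: 12.12
position: [645.7, 14.5, 263.7]
ee_rot: [-0.228, 0.974, -0.001, 0.006]
contact_force: [0.2, 0.1, -1.7]
gripper_width: -0.0
grasp_force: 0.0
top 4547 tilt 0.001063598961764401 side slope -0.0008780035100999228 z hinge 68.33591845599555
side 3694 tilt 0.00023256051100676152 side slope -0.00048681244858528316 z hinge 68.83521644568769
```

View pics/top2.png

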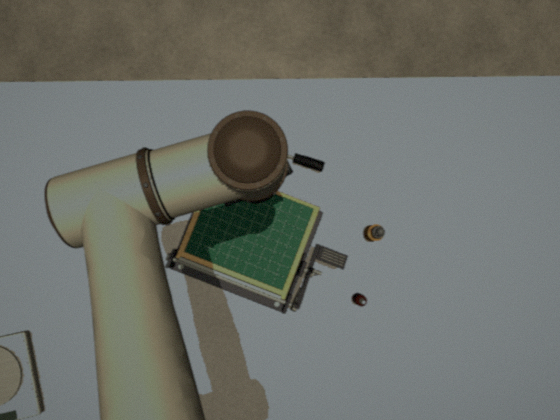

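The board is flat (tilt about 0). Bust (375,232), bottle (360,298) and screwdriver handle are unmoved; the arm hides the jar's spot. A quick depth check of the tab, then I hand in.

```bash
python3 -m handwheel '[[0,0,0,0,0,0,-1],[0,0,0,0,0,0,-1],[0,0,0,0,0,0,-1]]'; python3 - <<'E'
from h import *
p,d=get_image("top")
uv=np.array([[u,v] for u in range(322,344) for v in range(248,266)]);P=world("top",uv,d);P=P[(P[:,2]>80)&(P[:,2]<125)]
b=(P[:,:2]-[468,86])@np.array([[.9245,.381],[-.381,.9245]])
k=np.polyfit(b[:,0],P[:,2],1);print(len(P),k,np.polyval(k,135))
if -.45<k[0]<-.3 and np.polyval(k,135)<103: print("clear",job_done())
E
```

```text
clock: 12.6
position: [642.9, 14.3, 255.3]
ee_rot: [-0.227, 0.974, -0.0, -0.001]
contact_force: [-0.2, 0.3, -0.5]
gripper_width: 0.1
grasp_force: 0.0
319 [ -0.3642969  148.14265723] 98.96257518567582
the job is handed in; nothing more can be done
clear None
```

The job is handed in at about 12.7 s: the pawl is flipped clear (tab sloping 0.36 rad, still so at hand-in), and the board was pushed down slowly and lies flat on its pads (tilt about 0); bust, bottle and screwdriver look unmoved from above, while the jar was hidden by the arm in the last view but the arm never worked near it.

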